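# Weigh the fallen sample bottle and shelve it on the narrow ledge

### The job

The amber sample bottle with the blue cap is lying on the bench: stand it upright on the steel pan of the balance and let go of it so that the reading can settle for about a second. Then take it again and stand it upright on the green pad on the narrow white ledge, centred on the pad, and let go. Set it down each time rather than dropping it, do not knock it over, and leave the other things where they are.

Things in the scene. Friction and masses are not known exactly. Their poses are not given: they have to be found in the camera images.
- sample: Amber bottle, blue screw cap, pale label, 150 to 310 g. Straight-sided square body 46 x 46 mm, 80 mm tall, then a neck and a round cap 36 mm across; 105 mm tall in all. Origin: centre of its base; z runs from base to cap, x and y are square to its flat sides. At the start it lies on a flat side, z level, cap roughly towards the robot's left (+y).
- pan (a point): Centre of the top face of the balance's round steel pan, 140 mm across, 71 mm above the bench; z up. The pan is rigid. It stands 15 mm proud of the white housing.
- balance: The white balance, fixed. Origin on the bench below the pan's centre. Housing 190 mm wide (y) and 55 mm high, from x = -165 mm (display side) to x = +85 mm.
- pad_top (a point): Centre of the top face of the green pad, 60 x 60 mm, fixed on top of the white ledge; its top is 93 mm above the bench. x across the ledge, y along it, z up. The pad is as wide as the ledge is deep.
- ledge_top (a point): Middle of the top of the white service duct (the narrow ledge), fixed: 60 mm deep (x), 500 mm long (y), top 90 mm above the bench.
- picture: Small upright canvas with a dried sprig, fixed on the ledge near one end: 90 mm wide (y), 18 mm thick (x), 120 mm high. Origin: centre of its underside.
- spare: Green bottle with a white cap, same shape and size as the sample bottle, loose, standing on the ledge. Leave it. Origin: centre of its base, z up.
- bowl: White ceramic bowl, 140 mm across, 65 mm high, loose. Origin: centre of its underside.
- mug: Blue ceramic mug, 80 mm across, 85 mm high, handle towards its own +y, loose. Origin: centre of its underside.
- jar: Clear jar with a black lid, 68 mm across, 85 mm high, loose. Origin: centre of its underside.
- spoon: Steel spoon, 170 mm long, lying on the bench along its x axis between the bottle and the balance, loose. Origin: underside of its middle.
Not all that is in view belongs to the job. What is shaped like the sample but purple or red is not meant.

How it is judged:
By the outcome, as a careful person would: the job done as asked, in the order asked, and still so for the second after the job is handed in, with the robot touching nothing.
It also fails if it takes over 64 s, if anything falls off the work surface, if the arm or the gripper's body presses on something with over 40 N, if the wrist force passes 120 N, or if a joint passes its speed limit or range.

### The arm

A 7-joint arm with a two-finger parallel gripper is mounted at the origin on the work surface. World frame = base frame: x ahead of the robot, y to its left, z up, the work surface at z = 0. Lengths are in m, angles in degrees, forces in N, time in s.
With the tool pointing down it reaches from about 0.425 to 0.875 m from the base axis. Payload 4.7 kg.
Tool frame: the origin (TCP) lies at the very end of the fingers, on their centre line; the grasp point (between the pads) lies 19 mm behind it; z points along the fingers, y is the line along which they close (so a half turn about z gives the same grasp; the last joint's range is limited). The gripper opens to 87 mm and grips with 3 to 60 N. Pads are 19 mm wide; open, the fingers measure 117 mm over their backs; the gripper's body (75 mm by 190 mm) begins 51 mm behind the grasp point.
Start: joints at [67.615, 18.392, -4.016, 83.108, 1.295, 78.541, -3.26], TCP at [0.256, -0.597, 0.223] pointing down, gripper open.
Joint ranges: [-163.93, 163.93], [-17.29, 119.83], [-79.2, 71.16], [3.27, 140.29], [-89.18, 269.18], [5.43, 117.66], [-154.24, 154.24]. Speed limits (degrees/s): [147.25, 147.25, 180, 180, 180, 180, 180].

### API

Orientations are given as [roll, pitch, yaw] about the fixed x, y, z axes, in that order (R = Rz(yaw) Ry(pitch) Rx(roll)).
In Python, from cell import get_obs, cams, ticket, finder gives the robot as it stands.
- The arm moves only by the shell command python3 -m creep 'ROWS' [FORCE]. ROWS is text: rows parted by semicolons, each of 5 numbers parted by spaces: the shift along the world's x, y, z in m, then the turn about the world's z in degrees, then the finger opening in m, from 0 to 0.087. A call has 1 to 8 rows; each row shifts and turns the commanded pose from where the row before left it; what a row does not reach is not made up. A row lasts 1/8 s, in which the tool goes at most 62.5 mm and 10.7 degrees, less where a joint would pass 70% of its speed; a pose out of reach is approached as far as the arm can. A call with a gripper value outside its range is refused whole. The fingers move at their own pace and stop on an object; FORCE is the grip in N (left out, the last holds). Time passes only in rows, so rows that do not move let the fingers close. It gives the time, the measured TCP pose, the force, the opening and the grip force at its end, in the units of the state.
- get_obs(): the state, without advancing time (a new reading comes with each control period).
- cams.read_camera(name): name is "side" or "top" or "wrist"; returns the picture (420x560x3 uint8, red, green, blue); there is no depth.
- cams.calibration(name): a dict with "fx", "fy", "cx", "cy" (pixels), "extrinsics" (4x4, takes a point from world to camera coordinates). Camera axes: x right, y down, z forward; pixel columns grow to the right and rows downward; lengths in m; the calibration is good to about 2 mm. A picture is of the moment at which its call begins: read the wrist's pose just before it. calibration takes no time and is no camera call; for the wrist camera it gives the pose at the moment of the call.
- ticket.sign_off(): hands the job in; it is judged then, once.
Trained networks look in the newest picture that a camera, given by its name, has taken for a name from the list of things; names that differ only in an ending like _2 or _b are one class to them, and where a whole thing is asked for, a point or a joint stands for the part that bears it (a point fixed in the world has none). Each returns a list of dicts, best first, with "p" (0 to 1); they miss things now and then, are a little off and sometimes report something else, mostly with a low value. They report only what shows in the picture. A call takes as long as a camera call. They do not tell look-alikes from the thing itself.
- finder.masks_of(name, camera): "mask" (420x560 bool, what is visible of it) and "xy" ([column, row] in pixels, amid what is visible of it).
- finder.tip_of(name, camera): "xy" ([column, row] in pixels: a listed point, or the origin of a listed thing).
The state is a dict: "time_s": time; "qpos": joint angles; "joint_velocities": joint speeds; "effort": joint torques, N m; "tool_pos": TCP position; "tool_rot": TCP orientation; "force": force on the tool from outside, world axes, zero at the start; "wrist_torque": the same for the moment, N m; "grip_width": finger opening in m; "grasp_force": force on a finger pad.
Only numpy, scipy, OpenCV 4.12 (cv2) and the standard library are available. Lean on these libraries where they do the work, as an engineer would, in place of code of your own. Each camera call takes 0.05 s, during which the arm holds its last target. There are 200 camera calls.

## Working session

There is one attempt and no reset: what is moved stays moved. The work goes in short steps, Python scripts to look and compute and a shell command to move; the robot and the scene stay as the last step left them, time stands still between calls to the robot, and variables do not carry over. Pictures are saved under pics/ and viewed, at most 13 in all, crops included, and the job is handed in when it is done.

```bash
mkdir -p pics
cat > h.py <<'E'
import numpy as np, cv2
from cell import get_obs, cams, ticket, finder
def snap(cam,fn=None):
    im=cams.read_camera(cam)
    if fn: cv2.imwrite('pics/'+fn,im[:,:,::-1])
    return im
def ray(cam,uv,z):
    c=cams.calibration(cam);E=np.array(c['extrinsics']);R=E[:3,:3];t=E[:3,3]
    o=-R.T@t;d=R.T@np.array([(uv[0]-c['cx'])/c['fx'],(uv[1]-c['cy'])/c['fy'],1])
    return o+d*(z-o[2])/d[2]
def proj(cam,p):
    c=cams.calibration(cam);E=np.array(c['extrinsics']);q=E[:3,:3]@p+E[:3,3]
    return np.array([c['fx']*q[0]/q[2]+c['cx'],c['fy']*q[1]/q[2]+c['cy']])
E
python3 - <<'E'
from h import *
a=snap('top','a_top.png');b=snap('side','a_side.png')
for cam in('top','side'):
    c=cams.calibration(cam);E=np.array(c['extrinsics']);print(cam,(-E[:3,:3].T@E[:3,3]).round(3),E[:3,:3].round(2).tolist(),c['fx'])
zs=dict(pan=.071,pad_top=.093,ledge_top=.09,picture=.09,spare=.09,bowl=0,mug=0,jar=0,spoon=0,sample=.023)
for n,z in zs.items():
    for cam in('top','side'):
        for r in finder.tip_of(n,cam)[:2]: print(n,cam,round(r['p'],2),np.round(r['xy']),ray(cam,r['xy'],z).round(3))
for r in finder.masks_of('sample','top'): print(r['p'],r['xy'],ray('top',r['xy'],.04).round(3),cv2.minAreaRect(np.argwhere(r['mask'])[:,::-1].astype(np.float32)))
print(get_obs()['tool_rot'],get_obs()['time_s'])
E
```

```text
top [0.209 0.061 1.393] [[-0.0, -1.0, -0.01], [-0.98, 0.0, -0.19], [0.19, 0.01, -0.98]] 459.7451655639704
side [0.075 1.156 1.159] [[-0.93, -0.37, 0.02], [-0.26, 0.63, -0.73], [0.26, -0.69, -0.68]] 505.0057836889948
pan top 0.67 [184. 223.] [0.437 0.342 0.071]
pan side 0.71 [260. 276.] [0.44  0.332 0.071]
pad_top top 0.64 [295. 151.] [0.646 0.018 0.093]
pad_top top 0.31 [186. 228.] [0.416 0.333 0.093]
pad_top side 0.78 [242. 180.] [ 0.65  -0.004  0.093]
ledge_top top 0.93 [335. 150.] [ 0.649 -0.099  0.09 ]
ledge_top top 0.37 [437. 242.] [ 0.377 -0.383  0.09 ]
ledge_top side 0.77 [250. 166.] [ 0.659 -0.088  0.09 ]
picture top 0.77 [398. 153.] [ 0.641 -0.287  0.09 ]
picture top 0.31 [293. 149.] [0.654 0.023 0.09 ]
picture side 0.55 [271. 139.] [ 0.652 -0.263  0.09 ]
picture side 0.49 [179. 270.] [0.647 0.411 0.09 ]
spare top 0.87 [347. 152.] [ 0.643 -0.137  0.09 ]
spare side 0.74 [256. 161.] [ 0.65  -0.124  0.09 ]
bowl top 0.75 [346. 216.] [ 0.469 -0.139  0.   ]
bowl top 0.6 [114. 207.] [0.498 0.577 0.   ]
bowl side 0.78 [207. 350.] [0.492 0.556 0.   ]
bowl side 0.7 [257. 297.] [0.441 
[... 337 characters left out ...]
 0.   ]
sample top 0.75 [386. 240.] [ 0.392 -0.254  0.023]
sample top 0.64 [347. 216.] [ 0.466 -0.14   0.023]
sample side 0.94 [307. 186.] [ 0.466 -0.143  0.023]
sample side 0.92 [333. 176.] [ 0.398 -0.229  0.023]
0.89 [386.6, 275.3] [ 0.285 -0.247  0.04 ] ((384.2906494140625, 278.4523010253906), (16.068254470825195, 37.53916931152344), 62.241458892822266)
0.87 [332.3, 221.5] [ 0.444 -0.093  0.04 ] ((331.0500183105469, 220.6500244140625), (17.076295852661133, 35.733734130859375), 71.56504821777344)
0.78 [380.7, 225.5] [ 0.432 -0.237  0.04 ] ((379.1753845214844, 224.49693298339844), (36.44379806518555, 19.858264923095703), 70.55996704101562)
[1.79993392e+02 2.62633006e-03 2.31969920e+01] 1.15
```

View pics/a_top.png

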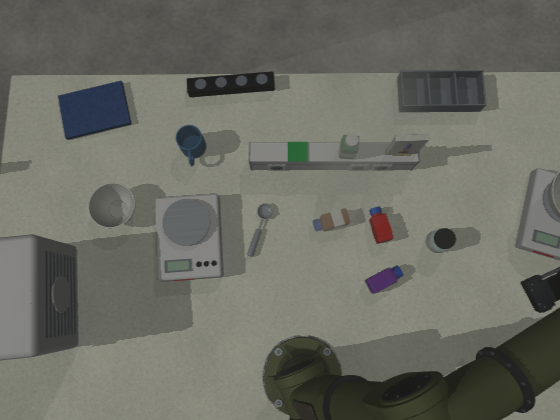

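View pics/a_side.png

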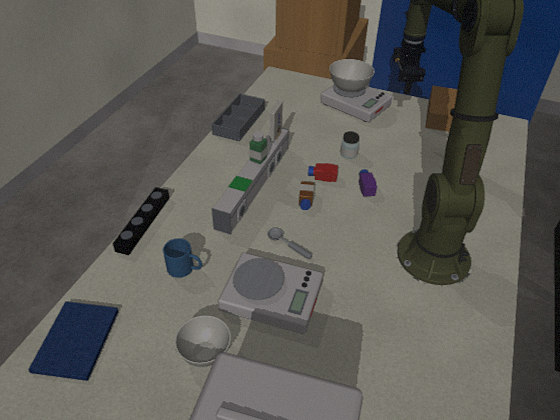

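The top view shows the amber bottle lying around pixel (332,220), cap at about (318,224) and base at about (348,216). The red bottle is at (381,227), the target balance is on the left at (188,222), and the pad is at (298,152). The side view agrees: bottle at (306,195), pad at (241,183), pan at (260,279).

The tool can't tilt. I'll grip the bottle lightly near the cap end and let it pivot upright in the pads.

```bash
python3 -m creep '.0165 .041 0 6.8 .087;.0165 .041 0 6.8 .087;.0165 .041 0 6.8 .087;.0165 .041 0 6.8 .087;.0165 .041 0 6.8 .087;.0165 .041 0 6.8 .087;.0165 .041 0 6.8 .087;.0165 .041 0 6.8 .087'; python3 -m creep '.0165 .041 0 6.8 .087;.0165 .041 0 6.8 .087;.0165 .041 0 6.8 .087;.0165 .041 0 6.8 .087;0 0 0 0 .087'
python3 - <<'E'
from h import *
o=get_obs();print(o['tool_pos'],o['tool_rot'],o['qpos'],o['force'])
snap('wrist','b.png')
print(proj('wrist',np.array([.455,-.105,.023])))
for r in finder.tip_of('sample','wrist')[:2]: print(r['p'],r['xy'],ray('wrist',r['xy'],.023))
for r in finder.masks_of('sample','wrist')[:2]:
    R=cv2.minAreaRect(np.argwhere(r['mask'])[:,::-1].astype(np.float32));print(r['p'],[ray('wrist',q,.03)[:2].round(3) for q in cv2.boxPoints(R)])
E
```

```text
time_s: 2.15
tool_pos: [0.3885, -0.2682, 0.2229]
tool_rot: [180.0, 0.0, 77.8]
force: [0.7, -0.8, 0.5]
grip_width: 0.0869
grasp_force: 0.0
time_s: 2.78
tool_pos: [0.4552, -0.1016, 0.2231]
tool_rot: [179.9, -0.0, 105.2]
force: [0.5, -0.7, 0.2]
grip_width: 0.0867
grasp_force: 0.0
[ 0.45520008 -0.10160915  0.22307132] [ 1.79919719e+02 -1.71070023e-03  1.05220780e+02] [ 43.17379421  -3.40848683 -32.24079065 106.99680695  -1.91284031
  75.82337523  26.66589534] [ 0.49450792 -0.68318542  0.23937014]
[275.24304254 183.36318641]
0.91 [193.6, 280.8] [ 0.38622005 -0.25559751  0.023     ]
0.68 [90.6, 216.6] [ 0.25025558 -0.2028087   0.023     ]
0.96 [array([ 0.392, -0.286]), array([ 0.382, -0.217]), array([ 0.457, -0.202]), array([ 0.47, -0.27])]
0.73 [array([ 0.415, -0.05 ]), array([ 0.458, -0.039]), array([ 0.488, -0.143]), array([ 0.441, -0.155])]
```

View pics/b.png

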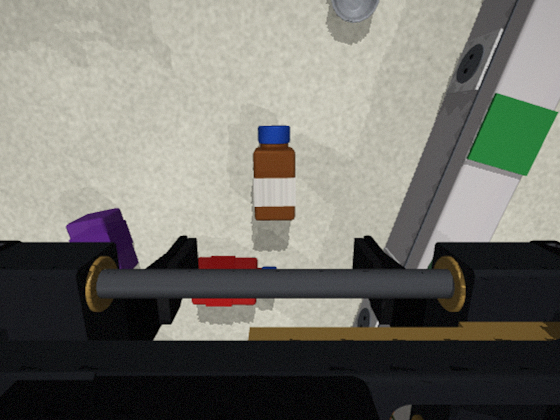

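The wrist view shows the amber bottle square to the tool, with the cap at (274,134), body columns 253–295 and base edge at row 220.

Run:
```python
from h import *
c=cams.calibration('wrist');E=np.array(c['extrinsics']);print('cam',-E[:3,:3].T@E[:3,3])
im=cv2.imread('pics/b.png');hsv=cv2.cvtColor(im,cv2.COLOR_BGR2HSV)
m=(hsv[:,:,0]<16)&(hsv[:,:,1]>150)&(hsv[:,:,2]>50);m[:110]=0;m[235:]=0;m[:,:230]=0;m[:,320:]=0
b=np.argwhere(m);print(b.min(0),b.max(0))
base=ray('wrist',(274.5,220),.046);sh=ray('wrist',(274,148),.046);cap=ray('wrist',(274,125),.023)
print(base,sh,cap,np.linalg.norm((base-cap)[:2]),np.linalg.norm((base-sh)[:2]))
d=cap-base;d[2]=0;d/=np.linalg.norm(d);print(np.degrees(np.arctan2(d[1],d[0])),'grasp',base+d*.070, 'base',base)
```

```text
cam [ 0.43515424 -0.0360173   0.38328341]
[144 254] [219 294]
[ 0.46283526 -0.14368666  0.046     ] [ 0.44191101 -0.06616571  0.046     ] [ 0.43596387 -0.04380036  0.023     ] 0.10343764178753584 0.08029522005905629
105.05721899904043 grasp [ 0.44465042 -0.07608998  0.046     ] base [ 0.46283526 -0.14368666  0.046     ]
```

```bash
python3 -m creep '-.005 .013 -.03 0 .087;-.0055 .0125 -.03 0 .087;0 0 -.04 0 .087;0 0 -.04 0 .087;0 0 -.035 0 .087;0 0 -.025 0 .087;0 0 -.017 0 .087;0 0 0 0 .087'
python3 -m creep '0 0 0 0 .03;0 0 0 0 .03;0 0 0 0 .03;0 0 0 0 .03;0 0 0 0 .03;0 0 0 0 .03' 5
```

```text
time_s: 3.92
tool_pos: [0.4425, -0.0806, 0.0047]
tool_rot: [-179.9, -0.1, 104.7]
force: [-1.4, 0.1, 0.0]
grip_width: 0.0868
grasp_force: 0.0
time_s: 4.68
tool_pos: [0.4441, -0.0799, 0.0059]
tool_rot: [179.9, 0.0, 104.8]
force: [1.1, 0.1, 0.4]
grip_width: 0.0463
grasp_force: 4.9
```

```bash
python3 -m creep '0 0 .01 0 .03;0 0 .012 0 .03;0 0 .014 0 .03;0 0 .014 0 .03;0 0 .014 0 .03;0 0 .014 0 .03;0 0 .014 0 .03;0 0 0 0 .03' 5
python3 - <<'E'
from h import *
a=snap('wrist');b=snap('side')
cv2.imwrite('pics/c.png',np.hstack([cv2.resize(a[:,:,::-1],(400,300)),cv2.resize(b[120:270,220:420,::-1],(400,300))]))
E
```

```text
time_s: 5.68
tool_pos: [0.4445, -0.0802, 0.0989]
tool_rot: [179.9, 0.1, 104.8]
force: [1.0, -0.1, -3.3]
grip_width: 0.0459
grasp_force: 5.0
```

View pics/c.png

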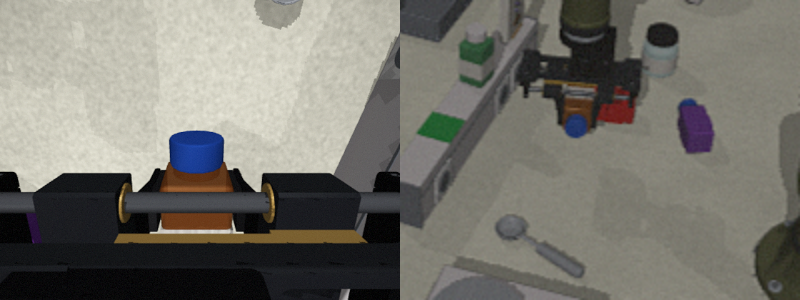

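The bottle has partly swung up: cap at about (196,150) in the scaled wrist view, and its body is clear of the bench. Next I'll estimate the tilt.

Run:
```python
from h import *
o=get_obs();G=np.array(o['tool_pos'])+[0,0,.019]
im=snap('wrist');hsv=cv2.cvtColor(im,cv2.COLOR_RGB2HSV)
m=(abs(hsv[:,:,0].astype(int)-113)<10)&(hsv[:,:,1]>150);b=np.argwhere(m);print('cap box',b.min(0),b.max(0))
a=np.radians(104.8);h=np.array([np.cos(a),np.sin(a),0]);s=np.array([-h[1],h[0],0])
for t in range(0,91,10):
    c,n=np.cos(np.radians(t)),np.sin(np.radians(t));ax=h*c+np.array([0,0,n]);u=-h*n+np.array([0,0,c])
    P=[proj('wrist',G+ax*l+.018*(u*np.cos(f)+s*np.sin(f))) for l in(.021,.039) for f in np.linspace(0,6.28,24)]
    P=np.array(P);print(t,P.min(0).round()[::-1],P.max(0).round()[::-1])
```

```text
cap box [183   0] [419 559]
0 [186. 236.] [246. 315.]
10 [184. 235.] [256. 316.]
20 [185. 233.] [268. 318.]
30 [188. 231.] [280. 320.]
40 [195. 230.] [292. 321.]
50 [205. 229.] [303. 322.]
60 [219. 228.] [316. 323.]
70 [235. 227.] [334. 324.]
80 [245. 227.] [349. 324.]
90 [255. 228.] [359. 323.]
```

The cap box matches a tilt of about 0°, so pad friction kept the bottle level. I'll set it back down and regrip at the cap, where the gravity lever is longer and the contact narrower, with a light grip.

```bash
python3 -m creep '0 0 -.02 0 .03;0 0 -.02 0 .03;0 0 -.02 0 .03;0 0 -.015 0 .03;0 0 -.012 0 .03;0 0 -.005 0 .03;0 0 0 0 .03;0 0 0 0 .065'
python3 -m creep '0 0 0 0 .065;0 0 0 0 .065;0 0 .005 0 .065;-.004 .015 0 0 .065;-.004 .015 0 0 .065;0 0 0 0 .065;0 0 0 0 .065'
python3 - <<'E'
from h import *
o=get_obs();print(o['tool_pos']);im=snap('wrist','d.png')
hsv=cv2.cvtColor(im,cv2.COLOR_RGB2HSV);m=(abs(hsv[:,:,0].astype(int)-113)<12)&(hsv[:,:,1]>150);m[:,:200]=0;m[:,360:]=0;m[300:]=0
b=np.argwhere(m);print('cap box',b.min(0),b.max(0));r=b.min(0)[0];u=np.median(b[:,1]);print(ray('wrist',(u,r),.03),ray('wrist',(u,r),.023))
E
```

```text
time_s: 6.82
tool_pos: [0.4444, -0.0802, 0.0062]
tool_rot: [179.9, 0.1, 104.8]
force: [1.3, 1.2, 0.1]
grip_width: 0.0504
grasp_force: 0.0
time_s: 7.7
tool_pos: [0.4355, -0.0499, 0.0106]
tool_rot: [180.0, 0.0, 104.8]
force: [0.7, -0.5, 0.7]
grip_width: 0.0654
grasp_force: 0.0
[ 0.43546742 -0.04994718  0.01059243]
cap box [236 200] [268 359]
[ 0.43136143 -0.03240056  0.03      ] [ 0.43207883 -0.0350082   0.023     ]
```

View pics/d.png

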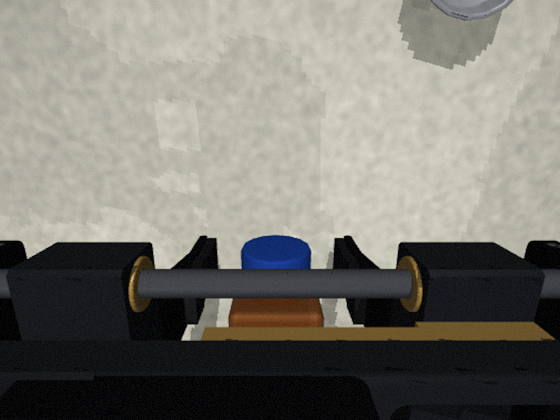

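The cap's end face shows at (276,245), centred between the fingers. That puts the grip about 8.5 mm from the cap end, as intended. Closing lightly and lifting.

```bash
python3 -m creep '0 0 .0015 0 .02;0 0 0 0 .02;0 0 0 0 .02;0 0 0 0 .02;0 0 0 0 .02;0 0 0 0 .02' 4
python3 -m creep '0 0 .01 0 .02;0 0 .014 0 .02;0 0 .016 0 .02;0 0 .016 0 .02;0 0 .016 0 .02;0 0 .016 0 .02;0 0 .012 0 .02;0 0 0 0 .02'
python3 - <<'E'
from h import *
a=snap('wrist');b=snap('side')
cv2.imwrite('pics/e.png',np.hstack([cv2.resize(a[:,:,::-1],(400,300)),cv2.resize(b[120:240,230:390,::-1],(400,300))]))
E
```

```text
time_s: 8.5
tool_pos: [0.4355, -0.0501, 0.0121]
tool_rot: [180.0, 0.0, 104.8]
force: [0.7, -1.2, 0.1]
grip_width: 0.036
grasp_force: 4.0
time_s: 9.5
tool_pos: [0.4362, -0.0501, 0.1131]
tool_rot: [179.9, 0.1, 104.8]
force: [0.3, -0.2, -3.2]
grip_width: 0.036
grasp_force: 4.0
```

View pics/e.png

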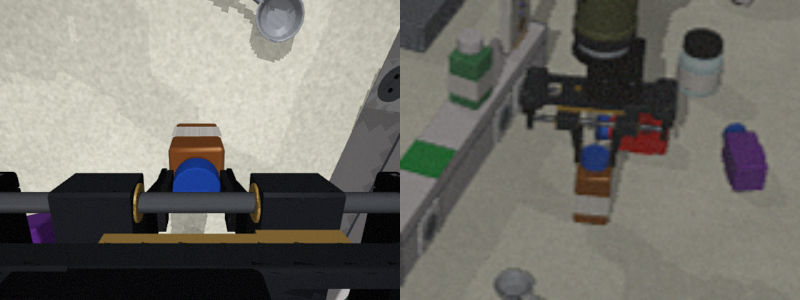

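The bottle has swung down: it hangs base-down with the cap at (196,178) and its far edge at row 124 (scaled). Estimating how far it is from vertical.

```bash
cat > tilt.py <<'E'
from h import *
def table(L=.0965,dz=.011,yaw=104.8,rng=range(50,131,5)):
    G=np.array(get_obs()['tool_pos'])+[0,0,dz];a=np.radians(yaw);h=np.array([np.cos(a),np.sin(a),0]);s=np.array([-h[1],h[0],0])
    for t in rng:
        c,n=np.cos(np.radians(t)),np.sin(np.radians(t));ax=h*c+np.array([0,0,n]);u=h*n-np.array([0,0,c])
        f=lambda l,k:proj('wrist',G+ax*(l-L)+u*k).round()[1]
        print(t,'base far edge',f(0,.023),'shoulder',f(.08,.023),'cap rows',f(.105,.018),f(.105,-.018),'lowest base z',(G-ax*L)[2]-.023*abs(u[2]))
E
python3 - <<'E'
from tilt import *
table()
E
```

```text
50 base far edge 264.0 shoulder 232.0 cap rows 225.0 296.0 lowest base z 0.03408629129170544
55 base far edge 254.0 shoulder 229.0 cap rows 225.0 298.0 lowest base z 0.030553264765515464
60 base far edge 243.0 shoulder 226.0 cap rows 226.0 300.0 lowest base z 0.027722243610278897
65 base far edge 233.0 shoulder 223.0 cap rows 227.0 301.0 lowest base z 0.02561477360640442
70 base far edge 223.0 shoulder 220.0 cap rows 228.0 302.0 lowest base z 0.024246893873146692
75 base far edge 213.0 shoulder 217.0 cap rows 230.0 303.0 lowest base z 0.023629014801224164
80 base far edge 203.0 shoulder 215.0 cap rows 232.0 303.0 lowest base z 0.023765838823459756
85 base far edge 193.0 shoulder 213.0 cap rows 234.0 303.0 lowest base z 0.024656324626427653
90 base far edge 183.0 shoulder 212.0 cap rows 237.0 303.0 lowest base z 0.026293695075477228
95 base far edge 173.0 shoulder 210.0 cap rows 239.0 302.0 lowest base z 0.02465632462642765
100 base far edge 163.0 shoulder 209.0 cap rows 242.0 301.0 lowest base z 0.023765838823459756
105 base far edge 154.0 shoulder 209.0 cap rows 246.0 300.0 lowest base z 0.02362901480122416
110 base far edge 144.0 shoulder 209.0 cap rows 249.0 299.0 lowest base z 0.024246893873146685
115 base far edge 134.0 shoulder 209.0 cap rows 253.0 297.0 lowest base z 0.025614773606404406
120 base far edge 125.0 shoulder 210.0 cap rows 256.0 295.0 lowest base z 0.02772224361027889
125 base far edge 116.0 shoulder 211.0 cap rows 260.0 293.0 lowest base z 0.030553264765515464
130 base far edge 107.0 shoulder 212.0 cap rows 264.0 291.0 lowest base z 0.03408629129170544
```

It is within a few degrees of vertical. I'll lower it onto the bench while watching the force, so the base squares itself.

```bash
python3 -m creep '0 0 -.008 0 .02;0 0 -.006 0 .02;0 0 -.003 0 .02;0 0 0 0 .02'; python3 -m creep '0 0 -.002 0 .02;0 0 -.002 0 .02;0 0 -.001 0 .02;0 0 0 0 .02'; python3 -m creep '0 0 -.002 0 .02;0 0 -.001 0 .02;0 0 0 0 .02'
python3 - <<'E'
from tilt import *
a=snap('wrist');b=snap('side')
cv2.imwrite('pics/f.png',np.hstack([cv2.resize(a[:,:,::-1],(400,300)),cv2.resize(b[120:240,230:390,::-1],(400,300))]))
table(rng=(75,80,85,90,95,100))
E
```

```text
time_s: 10.1
tool_pos: [0.4351, -0.0499, 0.0946]
tool_rot: [-180.0, -0.0, 104.8]
force: [0.8, 0.9, -1.4]
grip_width: 0.0358
grasp_force: 4.0
time_s: 10.6
tool_pos: [0.4361, -0.0498, 0.091]
tool_rot: [179.9, 0.0, 104.8]
force: [-1.9, 1.5, 5.3]
grip_width: 0.036
grasp_force: 4.0
time_s: 10.98
tool_pos: [0.4359, -0.0499, 0.0878]
tool_rot: [180.0, 0.0, 104.8]
force: [-1.1, 0.7, 5.1]
grip_width: 0.0358
grasp_force: 4.0
75 base far edge 213.0 shoulder 217.0 cap rows 230.0 303.0 lowest base z -0.00037023809102075273
80 base far edge 203.0 shoulder 215.0 cap rows 232.0 303.0 lowest base z -0.00023341406878516022
85 base far edge 193.0 shoulder 213.0 cap rows 234.0 303.0 lowest base z 0.0006570717341827358
90 base far edge 183.0 shoulder 212.0 cap rows 237.0 303.0 lowest base z 0.0022944421832323107
95 base far edge 173.0 shoulder 210.0 cap rows 239.0 302.0 lowest base z 0.0006570717341827337
100 base far edge 163.0 shoulder 209.0 cap rows 242.0 301.0 lowest base z -0.00023341406878515762
```

View pics/f.png

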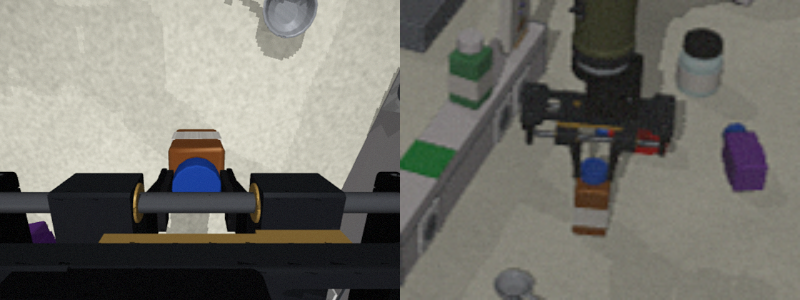

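The bottle is on the bench: base edge at row ~181 (full scale), which corresponds to 90°, with about 5 N of contact force. I'll open, drop down over the body and grip firmly.

```bash
python3 -m creep '0 0 .002 0 .02;0 0 0 0 .08;0 0 0 0 .08;0 0 0 0 .08;0 0 0 0 .08'
python3 - <<'E'
from h import *
b=snap('side');a=snap('wrist');cv2.imwrite('pics/g.png',np.hstack([cv2.resize(a[:,:,::-1],(400,300)),cv2.resize(b[120:240,230:390,::-1],(400,300))]))
E
```

```text
time_s: 11.7
tool_pos: [0.4355, -0.05, 0.0891]
tool_rot: [180.0, 0.0, 104.8]
force: [0.6, -0.4, -0.1]
grip_width: 0.0681
grasp_force: 0.0
```

View pics/g.png

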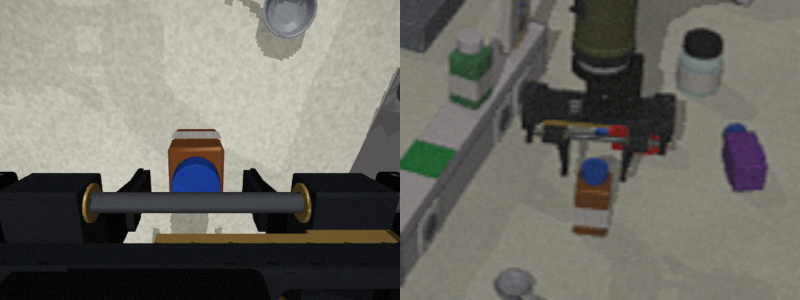

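Run:
```python
from h import *
im=snap('wrist');p=get_obs()['tool_pos'];hsv=cv2.cvtColor(im,cv2.COLOR_RGB2HSV)
m=((abs(hsv[:,:,0].astype(int)-113)<12)&(hsv[:,:,1]>150)).astype(np.uint8);m[:,:210]=0;m[:,340:]=0;m[268:]=0
b=np.argwhere(m);print(b.min(0),b.max(0))
rows=b[:,0];
L=np.array([ray('wrist',(b[rows==r,1].mean(),r),.105) for r in (rows.min(),)])
w=[(r,b[rows==r,1].min(),b[rows==r,1].max()) for r in range(rows.min(),268,8)];print(w)
a=np.radians(104.8);h=np.array([np.cos(a),np.sin(a)])
far=L[0,:2];print('cap far edge rel TCP along h',(far-np.array(p)[:2])@h,'centre',far-.018*h)
print('lateral',[ (ray('wrist',((x0+x1)/2,r),.105)[:2]-np.array(p)[:2])@np.array([-h[1],h[0]]) for r,x0,x1 in w])
A=(hsv[:,:,0]<16)&(hsv[:,:,1]>140)&(hsv[:,:,2]>40);A[:,:210]=0;A[:,340:]=0;A[268:]=0;q=np.argwhere(A);print('amber',q.min(0))
r0=q.min(0)[0];print('base edge if z=0:',(ray('wrist',(275,r0),0)[:2]-np.array(p)[:2])@h)
```

```text
[220 240] [267 308]
[(220, np.int64(270), np.int64(278)), (228, np.int64(252), np.int64(296)), (236, np.int64(247), np.int64(302)), (244, np.int64(243), np.int64(305)), (252, np.int64(241), np.int64(307)), (260, np.int64(241), np.int64(307))]
cap far edge rel TCP along h 0.02522464174533947 centre [ 0.43321904 -0.04316699]
lateral [np.float64(0.00045345730246316367), np.float64(0.00045320319250863794), np.float64(0.00020713692150942982), np.float64(0.000452683822992364), np.float64(0.00045241839915849484), np.float64(0.00045214903569560803)]
amber [181 236]
base edge if z=0: 0.02381228446567109
```

The bottle is standing, about 4–7 mm ahead of the tool along h. I'll shift half of that, lower, and grip the body.

```bash
python3 -m creep '-.001 .004 0 0 .08;0 0 -.015 0 .08;0 0 -.015 0 .08;0 0 -.01 0 .08;0 0 0 0 .03;0 0 0 0 .03;0 0 0 0 .03;0 0 0 0 .03' 20
python3 -m creep '0 0 0 0 .03;0 0 .01 0 .03;0 0 .02 0 .03;0 0 .03 0 .03;0 0 .03 0 .03;0 0 .03 0 .03;0 0 .02 0 .03;0 0 .01 0 .03'
python3 - <<'E'
from h import *
for i in range(1):
  snap('top');snap('side')
  for cam in('top','side'):
    for n,z in(('pan',.071),('pad_top',.093)):
      for r in finder.masks_of(n,cam)[:2]: print(n,cam,r['p'],r['xy'],ray(cam,r['xy'],z).round(3),r['mask'].sum())
b=cams.read_camera('top');hsv=cv2.cvtColor(b,cv2.COLOR_RGB2HSV)
for cam in('top','side'):
    im=snap(cam);hsv=cv2.cvtColor(im,cv2.COLOR_RGB2HSV);m=((abs(hsv[:,:,0].astype(int)-62)<8)&(hsv[:,:,1]>180)).astype(np.uint8)
    n,l,s,c=cv2.connectedComponentsWithStats(m);k=1+np.argmax(s[1:,4]);print('green',cam,s[k],c[k],ray(cam,c[k],.093).round(4))
E
```

```text
time_s: 12.85
tool_pos: [0.4348, -0.0461, 0.0494]
tool_rot: [180.0, 0.0, 104.8]
force: [0.2, 0.7, -1.0]
grip_width: 0.0478
grasp_force: 0.0
time_s: 13.85
tool_pos: [0.4348, -0.0459, 0.2004]
tool_rot: [179.9, 0.1, 104.8]
force: [-0.3, 0.0, -2.8]
grip_width: 0.0457
grasp_force: 20.0
pan top 0.67 [186.7, 238.4] [0.39  0.334 0.071] 5485
pan top 0.32 [441.1, 239.7] [ 0.385 -0.402  0.071] 578
pad_top top 0.76 [295.7, 149.4] [0.652 0.016 0.093] 337
pan side 0.65 [256.7, 148.6] [ 0.688 -0.213  0.071] 451
pan side 0.55 [271.5, 291.5] [0.39  0.368 0.071] 5756
pad_top side 0.6 [241.4, 182.3] [0.646 0.006 0.093] 251Traceback (most recent call last):
  File "<stdin>", line 10, in <module>
    return _wrapfunc(a, 'argmax', axis=axis, out=out, **kwds)
    return bound(*args, **kwds)
ValueError: attempt to get argmax of an empty sequence
```

```bash
python3 -m creep '0 .015 0 -1 .03;0 .03 0 -1.5 .03;0 .038 0 -2 .03;0 .038 0 -2 .03;0 .038 0 -2 .03;0 .038 0 -2 .03;0 .038 0 -2 .03;0 .038 0 -2 .03'; python3 -m creep '0 .038 0 0 .03;0 .035 0 0 .03;.003 .025 -.01 0 .03;0 .013 -.02 0 .03;0 0 -.02 0 .03;0 0 -.01 0 .03;0 0 -.007 0 .03;0 0 0 0 .03'
python3 - <<'E'
from h import *
o=get_obs();print(o['tool_pos'],o['tool_rot'])
a=snap('wrist');b=snap('side');t=snap('top')
cv2.imwrite('pics/i.png',np.hstack([cv2.resize(a[:,:,::-1],(400,300)),cv2.resize(b[210:330,190:350,::-1],(400,300))]))
g=t.astype(int);m=((g[:,:,1]-g[:,:,0]>30)&(g[:,:,1]-g[:,:,2]>30)).astype(np.uint8)
n,l,s,c=cv2.connectedComponentsWithStats(m)
for k in range(1,n):
  if s[k,4]>100: print('top green',s[k],c[k],ray('top',c[k],.093))
g=b.astype(int);m=((g[:,:,1]-g[:,:,0]>30)&(g[:,:,1]-g[:,:,2]>30)).astype(np.uint8)
n,l,s,c=cv2.connectedComponentsWithStats(m)
for k in range(1,n):
  if s[k,4]>100: print('side green',s[k],c[k],ray('side',c[k],.093))
E
```

```text
time_s: 15.25
tool_pos: [0.4342, 0.2279, 0.1988]
tool_rot: [-180.0, 0.0, 90.2]
force: [0.1, -0.3, -3.8]
grip_width: 0.0461
grasp_force: 20.0
time_s: 16.25
tool_pos: [0.4377, 0.3372, 0.132]
tool_rot: [180.0, 0.0, 90.2]
force: [-0.3, 0.1, -2.3]
grip_width: 0.0458
grasp_force: 20.0
[0.43774551 0.33723159 0.1319605 ] [1.79992720e+02 3.66230994e-02 9.02341143e+01]
top green [288 142  20  19 380] [297.5 151. ] [0.64704525 0.01053623 0.093     ]
side green [229 176  14  15 140] [236.89285714 183.17857143] [0.65813866 0.01618612 0.093     ]
```

View pics/i.png

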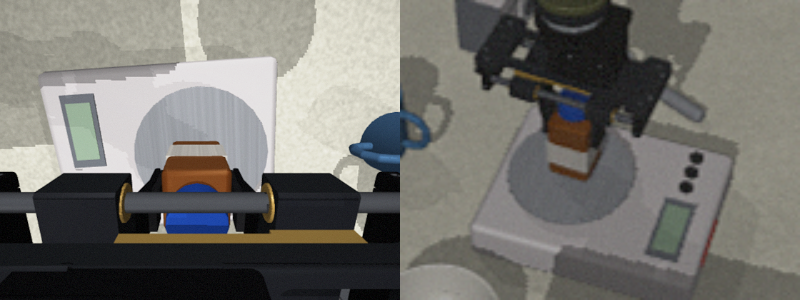

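The bottle is over the middle of the steel pan (side crop: pan centre near (572,172), bottle base near (573,172)), with roughly 11 mm left to go. Lowering gently, then releasing.

```bash
python3 -m creep '0 0 -.006 0 .03;0 0 -.003 0 .03;0 0 -.0015 0 .03;0 0 0 0 .03'; python3 -m creep '0 0 -.001 0 .03;0 0 0 0 .03'
```

```text
time_s: 16.9
tool_pos: [0.4374, 0.338, 0.1214]
tool_rot: [-180.0, 0.0, 90.3]
force: [-1.2, 0.4, -3.6]
grip_width: 0.0461
grasp_force: 20.0
time_s: 17.15
tool_pos: [0.4375, 0.338, 0.1206]
tool_rot: [180.0, 0.0, 90.3]
force: [-0.7, 0.5, -2.1]
grip_width: 0.0456
grasp_force: 20.0
```

```bash
python3 -m creep '0 0 -.001 0 .03;0 0 0 0 .03;0 0 0 0 .03';python3 -m creep '0 0 -.001 0 .03;0 0 0 0 .03;0 0 0 0 .03'
```

```text
time_s: 17.52
tool_pos: [0.4375, 0.3382, 0.1204]
tool_rot: [180.0, 0.0, 90.3]
force: [-2.4, -1.9, 5.8]
grip_width: 0.0461
grasp_force: 20.0
time_s: 17.9
tool_pos: [0.4375, 0.3383, 0.1204]
tool_rot: [180.0, 0.0, 90.3]
force: [-3.9, -4.0, 11.3]
grip_width: 0.046
grasp_force: 20.0
```

```bash
python3 -m creep '0 0 .0015 0 .03;0 0 0 0 .075;0 0 0 0 .075;0 0 0 0 .075;0 0 0 0 .075;0 0 0 0 .075;0 0 0 0 .075;0 0 0 0 .075';python3 -m creep '0 0 0 0 .075;0 0 0 0 .075;0 0 0 0 .075;0 0 0 0 .075;0 0 0 0 .075;0 0 0 0 .075;0 0 0 0 .075;0 0 0 0 .075'
python3 - <<'E'
from h import *
o=get_obs();p=np.array(o['tool_pos']);im=snap('wrist');hsv=cv2.cvtColor(im,cv2.COLOR_RGB2HSV);b=snap('side')
cv2.imwrite('pics/j.png',np.hstack([cv2.resize(im[:,:,::-1],(400,300)),cv2.resize(b[210:330,190:350,::-1],(400,300))]))
m=(abs(hsv[:,:,0].astype(int)-113)<12)&(hsv[:,:,1]>150);m[:,:210]=0;m[:,340:]=0;m[268:]=0
r=np.argwhere(m);print(r.min(0),(ray('wrist',(np.median(r[:,1]),r.min(0)[0]),.176)-p).round(4))
t=snap('top')
for n,cam,z in(('sample','top',.071),('sample','side',.071)):
    for q in finder.tip_of(n,cam)[:4]: print(cam,q['p'],ray(cam,q['xy'],z).round(3))
E
```

```text
time_s: 18.9
tool_pos: [0.4375, 0.338, 0.1201]
tool_rot: [180.0, -0.0, 90.3]
force: [1.1, 0.5, 0.4]
grip_width: 0.0751
grasp_force: 0.0
time_s: 19.9
tool_pos: [0.4375, 0.338, 0.1201]
tool_rot: [180.0, 0.0, 90.3]
force: [-0.2, -0.4, 0.6]
grip_width: 0.075
grasp_force: 0.0
[257 247] [-0.0004  0.0242  0.0559]
top 0.86 [ 0.379 -0.243  0.071]
side 0.88 [ 0.381 -0.164  0.071]
side 0.72 [0.435 0.335 0.071]
side 0.66 [ 0.247 -0.148  0.071]
```

View pics/j.png

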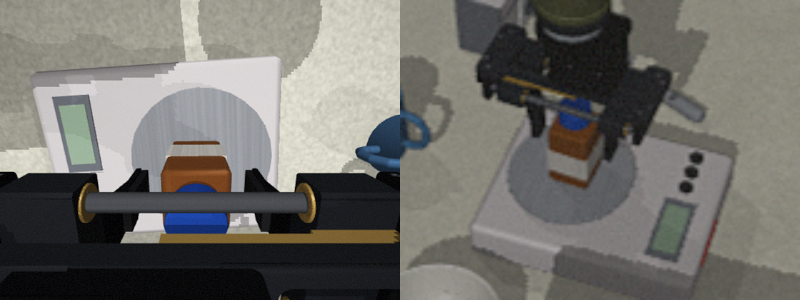

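The bottle stands free on the pan, upright and near the pan centre, with the fingers open for about 2 s. Regripping, lifting, and moving to a spot beside the pad to measure it.

```bash
python3 -m creep '0 0 0 0 .03;0 0 0 0 .03;0 0 0 0 .03;0 0 0 0 .03;0 0 0 0 .03;0 0 .01 0 .03;0 0 .02 0 .03;0 0 .03 0 .03' 20; python3 -m creep '0 0 .025 0 .03;.005 -.015 .01 0 .03;.01 -.03 0 0 .03;.012 -.038 0 0 .03;.012 -.038 0 0 .03;.012 -.038 0 0 .03;.012 -.038 0 0 .03;.012 -.038 0 0 .03';python3 -m creep '.012 -.038 0 0 .03;.012 -.038 0 0 .03;.012 -.032 0 0 .03;.008 -.018 0 0 .03;.003 -.007 0 0 .03;0 0 0 0 .03;0 0 0 0 .03'
python3 - <<'E'
from h import *
im=snap('wrist');o=get_obs();print(o['tool_pos'],o['tool_rot'],o['grasp_force'])
for cam in('wrist','top','side'):
    g=(im if cam=='wrist' else snap(cam)).astype(int);m=((g[:,:,1]-g[:,:,0]>25)&(g[:,:,1]-g[:,:,2]>25)).astype(np.uint8)
    n,l,s,c=cv2.connectedComponentsWithStats(m)
    for k in range(1,n):
      if s[k,4]>100:
        R=cv2.minAreaRect(np.argwhere(l==k)[:,::-1].astype(np.float32));print(cam,s[k],ray(cam,c[k],.093).round(4),[ray(cam,q,.093)[:2].round(4).tolist() for q in cv2.boxPoints(R)])
cv2.imwrite('pics/k.png',im[:,:,::-1])
E
```

```text
time_s: 21.15
tool_pos: [0.4371, 0.3378, 0.1812]
tool_rot: [-180.0, 0.0, 90.3]
force: [-0.5, -0.4, -2.3]
grip_width: 0.0464
grasp_force: 20.0
time_s: 22.15
tool_pos: [0.513, 0.1021, 0.2166]
tool_rot: [179.9, 0.0, 90.3]
force: [0.8, 0.0, -3.2]
grip_width: 0.0461
grasp_force: 20.0
time_s: 23.02
tool_pos: [0.5592, -0.0281, 0.2153]
tool_rot: [180.0, -0.0, 90.4]
force: [-0.7, 0.4, -2.8]
grip_width: 0.0459
grasp_force: 20.0
[ 0.55918385 -0.02826176  0.21528073] [ 1.79996195e+02 -1.12682126e-02  9.04347287e+01] 19.99319688649848
wrist [ 339  124   73   68 4498] [0.6476 0.0115 0.093 ] [[0.618, -0.0194], [0.6159, 0.0409], [0.6775, 0.0397], [0.6833, -0.0208]]
top [288 142  16  19 277] [0.6456 0.0184 0.093 ] [[0.6751, 0.0385], [0.6749, -0.0061], [0.6192, -0.0054], [0.6194, 0.0388]]
side [229 176  23  15 220] [0.6486 0.012  0.093 ] [[0.6755, 0.0429], [0.6932, -0.019], [0.6219, -0.019], [0.6064, 0.0423]]
```

View pics/k.png

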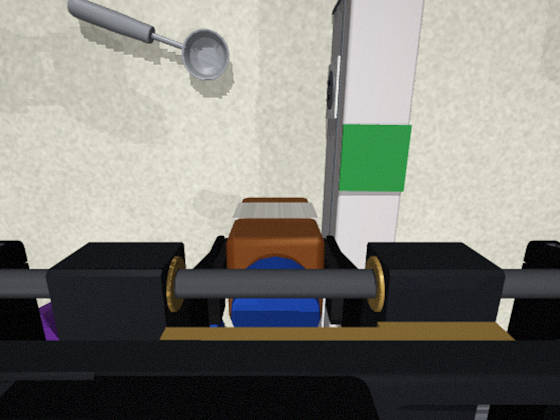

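Run:
```python
from h import *
im=cv2.imread('pics/k.png')[:,:,::-1];g=im.astype(int);p=np.array(get_obs()['tool_pos'])
m=((g[:,:,1]-g[:,:,0]>25)&(g[:,:,1]-g[:,:,2]>25));m[:,:335]=0;m[200:]=0
W=lambda u,v:ray('wrist',(u,v),.093)[:2]
for f in(np.min,np.max):
    P=np.array([W(f(np.where(m[r])[0])+(0 if f is np.min else 1),r) for r in range(135,182)]);k=np.polyfit(P[:,1],P[:,0],1);print('edge x at y=.0115',np.polyval(k,.0115),'angle',-np.degrees(np.arctan(k[0])))
for lo,f in((0,np.min),(1,np.max)):
    P=np.array([W(c,f(np.where(m[:,c])[0])+lo) for c in range(350,398)]);print('y edge',P[:,1].mean(),P[:,0].mean(),np.degrees(np.arctan(np.polyfit(P[:,0],P[:,1],1)[0])))
hsv=cv2.cvtColor(np.ascontiguousarray(im),cv2.COLOR_RGB2HSV);A=(hsv[:,:,0]<18)&(hsv[:,:,1]>120)
A[:, :235]=0;A[:,315:]=0;A[:190]=0;r=np.where(A[:,260:290].any(1))[0].min();
B=(abs(hsv[:,:,0].astype(int)-113)<12)&(hsv[:,:,1]>150);B[:,:230]=0;B[:,325:]=0;B[268:]=0;q=np.argwhere(B).min(0)[0]
print(r,q,'base far edge dy',(ray('wrist',(276,r),p[2]-.0494)-p)[:2],'cap far edge dy',(ray('wrist',(276,q),p[2]+.056)-p)[:2])
for u in(244,308): print('base corner',(ray('wrist',(u,200),p[2]-.0494)-p)[:2])
```

```text
edge x at y=.0115 0.6180997840690478 angle -0.310186058229395
edge x at y=.0115 0.6782559435330842 angle -0.32235004885574475
y edge 0.03921612637087458 0.644804427786897 -1.176483652859602
y edge -0.020882277692747937 0.6503194091573529 -1.0532815036395362
198 257 base far edge dy [0.00071881 0.01965762] cap far edge dy [0.00035826 0.0242712 ]
base corner [-0.02137426  0.01805792]
base corner [0.0228371  0.01840777]
```

Pad centre is about (0.648, 0.009), with the ledge square to the world axes. The bottle sits about 3 mm behind the tool in y (what I had taken for the cap's top edge was its lower rim). Moving over the pad.

```bash
python3 -m creep '.012 .006 0 0 .03;.02 .009 0 0 .03;.02 .009 0 0 .03;.02 .009 0 0 .03;.012 .005 0 0 .03;.0045 .0025 -.01 0 .03;0 0 -.015 0 .03;0 0 0 0 .03';python3 -m creep '0 0 -.015 0 .03;0 0 -.012 0 .03;0 0 -.008 0 .03;0 0 -.005 0 .03;0 0 -.003 0 .03;0 0 0 0 .03;0 0 0 0 .03'
```

```text
time_s: 24.18
tool_pos: [0.6463, 0.0096, 0.1878]
tool_rot: [-179.8, 0.0, 90.3]
force: [0.1, -0.5, -2.5]
grip_width: 0.046
grasp_force: 20.0
time_s: 25.05
tool_pos: [0.6482, 0.0105, 0.1475]
tool_rot: [180.0, 0.0, 90.3]
force: [0.1, -0.6, -2.0]
grip_width: 0.0461
grasp_force: 20.0
```

```bash
python3 -m creep '-.0005 .0015 -.003 0 .03;0 0 -.001 0 .03;0 0 0 0 .03;0 0 0 0 .03'; python3 -m creep '0 0 -.001 0 .03;0 0 0 0 .03;0 0 0 0 .03'
```

```text
time_s: 25.55
tool_pos: [0.6475, 0.012, 0.1431]
tool_rot: [180.0, 0.0, 90.3]
force: [0.1, -0.5, -2.7]
grip_width: 0.0458
grasp_force: 20.0
time_s: 25.92
tool_pos: [0.6476, 0.012, 0.1422]
tool_rot: [180.0, 0.0, 90.3]
force: [-0.3, 0.3, -2.0]
grip_width: 0.0459
grasp_force: 20.0
```

```bash
python3 -m creep '0 0 -.001 0 .03;0 0 0 0 .03;0 0 0 0 .03'
```

```text
time_s: 26.3
tool_pos: [0.6475, 0.012, 0.1421]
tool_rot: [180.0, 0.0, 90.3]
force: [-3.3, -0.5, 5.2]
grip_width: 0.0455
grasp_force: 20.0
```

```bash
python3 -m creep '0 0 .001 0 .03;0 0 0 0 .08;0 0 0 0 .08;0 0 0 0 .08;0 0 0 0 .08;0 0 0 0 .08;0 0 0 0 .08'; python3 -m creep '0 0 .02 0 .08;0 0 .03 0 .08;0 0 .04 0 .08;0 -.04 .03 0 .08;0 -.05 .01 0 .08;0 -.01 0 0 .08;0 0 0 0 .08'
python3 - <<'E'
from h import *
im=snap('wrist');print(get_obs()['tool_pos']);b=snap('side')
cv2.imwrite('pics/l.png',np.hstack([cv2.resize(im[:,:,::-1],(500,375)),cv2.resize(b[140:215,210:270,::-1],(300,375))]))
for r in finder.tip_of('sample','wrist')[:2]: print('tip',r['p'],ray('wrist',r['xy'],.093))
for r in finder.tip_of('sample','side')[:4]: print('tip s',r['p'],ray('side',r['xy'],.093))
E
```

```text
time_s: 27.18
tool_pos: [0.6475, 0.012, 0.1421]
tool_rot: [180.0, 0.0, 90.3]
force: [0.5, -0.3, 0.3]
grip_width: 0.0798
grasp_force: 0.0
time_s: 28.05
tool_pos: [0.6475, -0.0886, 0.2728]
tool_rot: [180.0, -0.0, 90.2]
force: [-0.6, 0.6, -0.7]
grip_width: 0.0799
grasp_force: 0.0
[ 0.64742109 -0.08678177  0.27256083]
tip 0.69 [0.64712075 0.00952554 0.093     ]
tip s 0.97 [ 0.25195546 -0.11789583  0.093     ]
tip s 0.87 [ 0.37146891 -0.16171881  0.093     ]
tip s 0.75 [0.64808736 0.00589681 0.093     ]
tip s 0.27 [ 0.64514028 -0.25802002  0.093     ]
```

View pics/l.png

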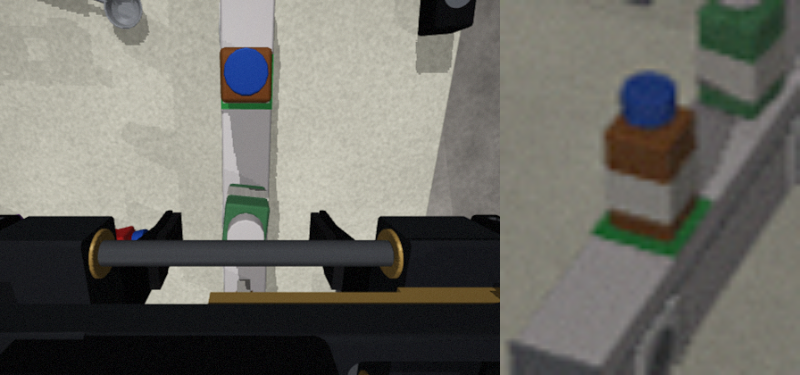

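The amber bottle stands upright and centred on the green pad: tip at (0.647, 0.0095) against a pad centre of (0.648, 0.009). The green spare is undisturbed and the gripper is clear.

```bash
python3 -c "
from cell import ticket
print(ticket.sign_off())"
```

```text
the job is handed in; nothing more can be done
None
```

The job is handed in: the amber bottle stood free on the balance pan for about 2 s and now stands upright on the green pad, measured within about 1 mm of its centre, at about 28 s on the robot's clock.

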